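Hold the test kiln's sprung lid at the vent mark

ROBOT

A 6-joint arm with a two-finger parallel gripper is mounted at the origin on the work surface. World frame = base frame: x ahead of the robot, y to its left, z up, the work surface at z = 0. Lengths are in m, angles in rad, forces in N, time in s.
With the tool pointing down it reaches from about 0.3 to 0.85 m from the base axis. Payload 5.4 kg.
Tool frame: the origin (TCP) lies on the front face of the gripper's body, between the roots of the fingers; the fingertips stand 73 mm ahead of it and the grasp point (between the pads) lies 54 mm ahead of it; y points along the fingers, x is the direction in which the jaws open and shut, and the axes are right-handed (so a half turn about y gives the same grasp; the last joint's range is limited). The gripper opens to 85 mm and grips with 20 to 120 N. Pads are 22 mm wide; open, the fingers measure 114 mm over their backs; the gripper's body (76 mm by 85 mm) begins 54 mm behind the grasp point. The pads swing forward as they close: fully open they stand 13 mm farther back than shut.
Start: joints at [-1.536, 0.158, 1.597, -0, 1.386, -0.21], TCP at [0.139, -0.558, 0.304] pointing down, gripper open.
Joint ranges: [-2.91, 2.91], [-0.94, 2.29], [0.18, 2.7], [-1.29, 4.43], [0.17, 2.64], [-3, 3]. Speed limits (rad/s): [2.57, 2.57, 3.14, 3.14, 3.14, 3.14].

INTERFACE

Orientations are given as a rotation vector (axis times angle).
In Python, from plant import robot gives the robot as it stands.
- The arm moves only by the tool drive_tool, never from a script. Its argument "increments" is one flat list of numbers, 6 for each row, row after row: the shift along the tool's x, y, z in mm, then the turn, a rotation vector about the tool's x, y, z in rad. A call has 1 to 12 rows; each row is the pose to reach, as a shift and turn from the pose commanded when the call began, along the tool's axes at that moment; what a row does not reach only later rows make up. A row lasts 1/8 s, in which the tool goes at most 62.5 mm and 10.7 degrees, less where a joint would pass 70% of its speed; a pose out of reach is approached as far as the arm can. A call with a gripper value outside its range is refused whole. "grip" is the finger opening in mm, from 0 to 85.4, set as the call begins (left out, the last holds). The fingers move at their own pace and stop on an object; "newtons" is the grip in N (left out, the last holds). Time passes only in rows, so rows that repeat a pose let the fingers close. It gives the time, the measured TCP pose, the force and the opening at its end, in the units of the state.
- robot.sense(): the state, without advancing time (a new reading comes with each control period).
- robot.grab_frame(name): name is "scene" or "top" or "wrist"; returns the picture (384x512x3 uint8, blue, green, red); there is no depth.
- robot.camera_model(name): a dict with "fovy" (degrees; the focal length in pixels is half the picture's height over the tangent of half this angle, whatever the lens; pixels are square), "cx", "cy" (the principal point, pixels), "distortion" ([k1, k2, p1, p2, k3] as OpenCV has them; the pictures are not rectified), "view" (4x4, takes a point from world to camera coordinates). Camera axes: x right, y down, z forward; pixel columns grow to the right and rows downward; lengths in m; the calibration is good to about 2 mm. A picture is of the moment at which its call begins: read the wrist's pose just before it. camera_model takes no time and is no camera call; for the wrist camera it gives the pose at the moment of the call.
- robot.close_job(): hands the job in, once; it reports no verdict.
Trained networks look in the newest picture that a camera, given by its name, has taken for a name from the list of things; names that differ only in an ending like _2 or _b are one class to them, and where a whole thing is asked for, a point or a joint stands for the part that bears it (a point fixed in the world has none). Each returns a list of dicts, best first, with "p" (0 to 1); they miss things now and then, are a little off and sometimes report something else, mostly with a low value. They report only what shows in the picture. A call takes as long as a camera call. They do not tell look-alikes from the thing itself.
- robot.boxes_of(camera, name): "rect" ([centre column, centre row, width, height] in pixels, round what is visible of it).
The state is a dict: "time_s": time; "q": joint angles; "joint_velocities": joint speeds; "tau": joint torques, N m; "ee_pos": TCP position; "ee_rot": TCP orientation; "contact_force": force on the tool from outside, world axes, zero at the start; "wrist_torque": the same for the moment, N m; "opening": finger opening in m.
Only numpy, scipy, OpenCV 4.12 (cv2) and the standard library are available. Lean on these libraries where they do the work, as an engineer would, in place of code of your own. Each camera call takes 0.05 s, during which the arm holds its last target.

TASK

Push the red plunger on the grey cut-out box all the way down while the test kiln is still shut, then raise the kiln's sprung lid by its bar handle until the lid lines up with the orange vent pointer beside it. The lid springs shut when let go, so finish while still holding it steady at the pointer with the gripper. Leave the pointer, the bowl, the cup and the jar as they are.

Things in the scene. Friction and masses are not known exactly. Their poses are not given: they have to be found in the camera images.
- kiln: Fixed bench test kiln, steel box 240 (x) x 260 (y) x 160 mm high, open on top under its lid. Origin: centre of its underside, on the table. Its -x side (with the control panel) faces the robot, +x is the far, hinge side. It stands at varying places and is turned up to 0.25 rad either way about vertical.
- kiln_hinge (a point): Middle of the lid's hinge axis: 120 mm to +x of the kiln's origin and 160 mm up. The axis runs along the kiln's y; the axes of this point are the kiln's.
- lid (a joint): Lid angle in rad: 0 shut, grows as its robot-side edge rises, stop at 1.3. Lid 240 x 260 x 30 mm, about 0.7 kg, steel; a spring in the hinge and its weight pull it shut: lifting at the handle takes about 6 N when shut and 8 to 9 N at 0.5 rad. It does not stay up by itself.
- lid_handle (a point): Middle of the lid's round bar handle, 16 mm thick, 152 mm long along the kiln's y, on two 12 mm wide brackets (64 mm free either side of the middle). 295 mm from the hinge axis towards the robot and 22 mm above it when shut (182 mm above the table); 47 mm clear gap to the lid's front edge, nothing below. Moves with the lid; its x axis lies in the lid's plane, handle to hinge.
- pointer (a joint): Angle of the orange vent pointer in rad, on the lid's scale: when lid has the same value the lid is at the mark. Set between 0.28 and 0.58 at the start, stays by friction; do not move it.
- pointer_tip (a point): Middle of the orange disc (26 mm across) at the free end of the vent pointer, an orange bar 12 mm high, 8 mm thick, 152 mm to the kiln's +y of its middle, beside the lid. Disc 265 mm from the hinge end; the bar lies 17 mm above the hinge axis at angle 0 and turns about that axis. x axis from tip to pivot, parallel to the lid's x at the mark, where the pointer lies along the lid's side edge.
- cutout: Fixed grey cut-out box, 80 x 80 x 100 mm high, with the red plunger on top. Origin: centre of its underside. It stands to the left or to the right of the kiln, the bowl on the other side.
- plunger (a joint): How far the red plunger is pushed down, in m: 0 up, 0.018 fully down on its stop. Spring: 3 N at the top, 7.5 N at the bottom; it springs back up when released.
- plunger_top (a point): Middle of the top face of the plunger's red mushroom head (40 mm diameter, 14 mm thick), 140 mm above the table when up. Moves with the plunger, straight down.
- bowl: Loose terracotta bowl, 100 mm across, 50 mm high. Origin: centre of its underside. Leave alone.
- cup: Loose blue cup, 68 mm across, 75 mm high. Origin: centre of its underside. Leave alone.
- jar: Loose green glass jar with white cap, 72 mm across, 100 mm high. Origin: centre of its underside. Leave alone.
There are look-alikes about, which are no part of the job. What is shaped like the cutout but yellow is not meant.

How it is judged:
On the way:
1. the plunger is pushed fully down while the lid is shut (value of joint plunger above 0.0155 m and value of joint lid below 0.06 rad), for 0.1 s.
At the end, for the whole second after the job is handed in: After the plunger has been pushed down at least 15.5 of its 18 mm with the lid shut, the lid is held by the gripper's fingers (at least 1.5 N on it, no loose object touching it), still (under 0.05 rad/s), within 0.07 rad of the orange pointer's angle, through the last second (angle between the x axis of lid_handle and the x axis of pointer_tip, either way round below 0.07 rad and value of joint lid above 0.2 rad and velocity of joint lid between -0.05 and 0.05 rad/s and contact force between the fingers and lid above 1.5 N and contact force between each of bowl, cup, jar and lid below 0.3 N); the arm keeps its last pose, push and grip.
It fails at once if the bowl is shifted by more than 30 mm or tipped by more than 0.4 rad (distance of bowl from where it was at the start of the episode above 0.03 m or angle between bowl's own z axis and vertical above 0.4 rad).
It fails at once if the cup is shifted by more than 30 mm or tipped by more than 0.4 rad (distance of cup from where it was at the start of the episode above 0.03 m or angle between cup's own z axis and vertical above 0.4 rad).
It fails at once if the jar is shifted by more than 30 mm or tipped by more than 0.4 rad (distance of jar from where it was at the start of the episode above 0.03 m or angle between jar's own z axis and vertical above 0.4 rad).
It fails at once if the vent pointer is moved (tip by more than 12 mm) (distance of pointer_tip from where it was at the start of the episode above 0.012 m).
It also fails if it takes over 54 s, if anything falls off the work surface, if the arm or the gripper's body presses on something with over 40 N, if the wrist force passes 120 N, or if a joint passes its speed limit or range.

## Working session

There is one attempt and no reset: what is moved stays moved. The work goes in short steps, Python scripts to look and compute and a tool call to move; the robot and the scene stay as the last step left them, time stands still between calls to the robot, and variables do not carry over. Pictures are saved under pics/ and viewed, and the job is handed in when it is done.

Besides the shell and the picture viewer there is one more tool, called as name(argument=value, ...) on one line, values as JSON. drive_tool: Moves the arm, as the interface text tells. Its arguments: {"type":"object","properties":{"increments":{"type":"array","items":{"type":"number"}},"grip":{"type":"number"},"newtons":{"type":"number"}},"required":["increments"]}

```bash
mkdir -p pics; ls; cat > h.py <<'E'
import numpy as np,cv2
from scipy.spatial.transform import Rotation as R
from plant import robot
def K(c):
    f=192/np.tan(np.radians(c['fovy'])/2); return np.array([[f,0,c['cx']],[0,f,c['cy']],[0,0,1]])
def proj(c,P):
    V=np.array(c['view']);rv=R.from_matrix(V[:3,:3]).as_rotvec()
    return cv2.projectPoints(np.atleast_2d(np.array(P,float)),rv,V[:3,3],K(c),np.array(c['distortion'],float))[0][:,0]
def ray(c,uv):
    n=cv2.undistortPoints(np.array([[uv]],float),K(c),np.array(c['distortion'],float))[0,0]
    V=np.array(c['view']);d=V[:3,:3].T@np.array([n[0],n[1],1]);o=-V[:3,:3].T@V[:3,3];return o,d
def atz(c,uv,z):
    o,d=ray(c,uv);return o+d*(z-o[2])/d[2]
E
python3 - <<'E'
from h import *
s=robot.sense();print(s)
for n in ['scene','top']:
    im=robot.grab_frame(n);cv2.imwrite(f'pics/{n}0.png',im)
    c=robot.camera_model(n);print(n,c['fovy'],c['distortion'],np.round(c['view'],3).tolist())
    for k in ['kiln','cutout','plunger_top','lid_handle','pointer_tip','bowl','cup','jar']:
        print(k,[(np.round(b['rect'],1).tolist(),round(b['p'],2)) for b in robot.boxes_of(n,k)])
E
```

```text
pics
{'time_s': 0.0, 'q': array([-1.53608438e+00,  1.59057184e-01,  1.59826041e+00,  7.33322200e-06,
        1.38618959e+00, -2.10080730e-01]), 'joint_velocities': array([-0.00126538, -0.00130681, -0.00201016, -0.00211678,  0.00041933,
       -0.00112193]), 'tau': array([-1.06703275e-03, -3.96005380e+01, -3.31428874e+01, -3.18899820e-04,
        8.54518526e-03,  1.21979500e-05]), 'ee_pos': array([ 0.13932936, -0.55737689,  0.30289808]), 'ee_rot': array([-1.31358425,  1.0277937 , -1.02575096]), 'contact_force': array([ 0.27045608, -0.08516489, -0.5284303 ]), 'wrist_torque': array([-0.03872112, -0.01107663,  0.02739216]), 'opening': 0.08546056365028779}
scene 51.03175874724955 [0.00565571 0.         0.         0.         0.        ] [[-0.475, 0.88, -0.01, 0.312], [0.709, 0.376, -0.597, -0.323], [-0.522, -0.291, -0.802, 1.577], [0.0, 0.0, 0.0, 1.0]]
kiln [([261.9, 211.4, 135.7, 134.5], 0.97)]
cutout [([225.9, 127.2, 27.4, 43.5], 0.89), ([190.4, 149.5, 25.1, 40.4], 0.69)]
plunger_top []
lid_handle [([253.3, 196.7, 120.7, 103.8], 0.94)]
pointer_tip []
bowl [([394.4, 233.8, 31.1, 28.5], 0.
[... 202 characters left out ...]
], [-0.984, -0.03, -0.174, 0.583], [0.175, -0.017, -0.984, 1.137], [0.0, 0.0, 0.0, 1.0]]
kiln [([232.9, 180.8, 126.5, 129.8], 0.84), ([240.4, 180.4, 112.1, 123.9], 0.64)]
cutout [([362.9, 233.0, 48.9, 36.0], 0.67), ([178.8, 171.7, 6.4, 105.8], 0.32)]
plunger_top [([371.6, 235.2, 16.8, 14.3], 0.73), ([352.5, 294.6, 14.7, 13.5], 0.7), ([155.1, 282.9, 30.9, 24.5], 0.57)]
lid_handle [([240.4, 180.3, 114.4, 125.6], 0.58), ([369.9, 236.2, 14.5, 15.3], 0.22)]
pointer_tip [([174.1, 170.2, 7.7, 106.9], 0.81)]
bowl [([98.5, 233.1, 34.5, 31.5], 0.91)]
cup [([154.4, 283.6, 25.9, 25.1], 0.94), ([372.4, 232.3, 15.6, 12.2], 0.43)]
jar [([386.4, 185.3, 38.5, 33.0], 0.96), ([175.1, 172.4, 9.3, 102.5], 0.54)]
```

```bash
python3 - <<'E'
import cv2
a=cv2.imread('pics/scene0.png')[90:290,120:440];cv2.imwrite('pics/scene0c.png',cv2.resize(a,None,fx=2.5,fy=2.5,interpolation=2))
a=cv2.imread('pics/top0.png')[80:360,60:440];cv2.imwrite('pics/top0c.png',cv2.resize(a,None,fx=2.0,fy=2,interpolation=2))
E
```

```text
(no output)
```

View pics/scene0c.png

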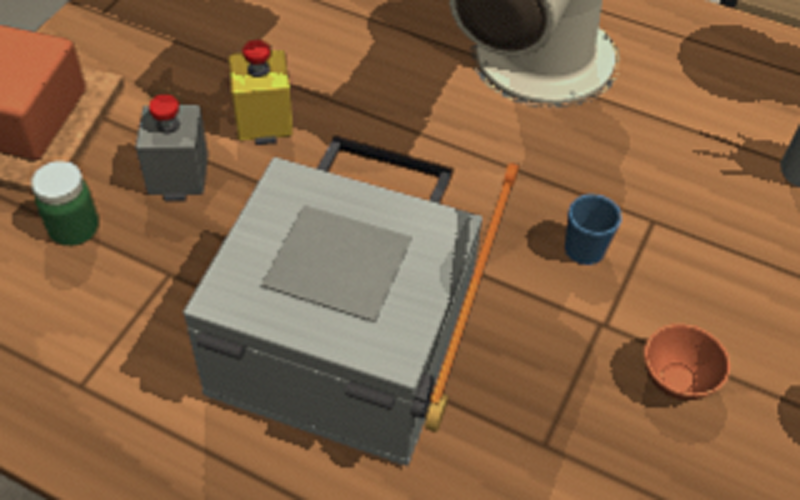

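View pics/top0c.png

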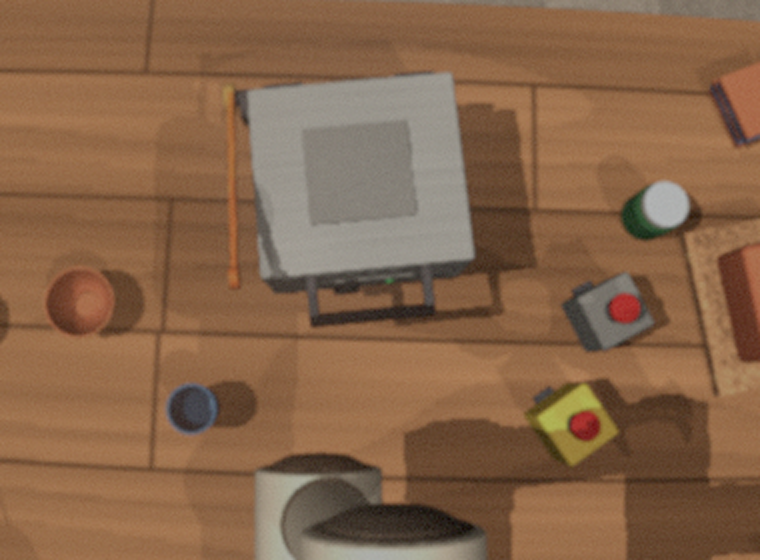

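```bash
cat > fit.py <<'E'
from h import *
from scipy.optimize import least_squares
ct=robot.camera_model('top');cs=robot.camera_model('scene')
T=lambda u,v:(u/2+60,v/2+80)
S=lambda u,v:(u/2.5+120,v/2.5+90)
lt=[T(248,92),T(452,73),T(473,260),T(262,277)]
ls=[S(412,385),S(190,313),S(277,160),S(480,215)]
lo=[(.12,.13),(.12,-.13),(-.12,-.13),(-.12,.13)]
ht=[T(312,322),T(433,312)];hs=[S(450,174),S(337,144)]
pt,ps=T(234,282),S(512,172)
def model(p):
    x,y,a,zl,th=p
    r=R.from_euler('z',a).as_matrix()
    L=[[u,v,zl] for u,v in lo];H=[[-.175,.076,.182],[-.175,-.076,.182]]
    P=[[.12-.265*np.cos(th)-.017*np.sin(th)*1*1+0, .152, .16+.265*np.sin(th)+.017*np.cos(th)]]
    P=[[.12-.265*np.cos(th)+.017*np.sin(th), .152, .16+.265*np.sin(th)+.017*np.cos(th)]]
    w=np.array(L+H+P)@r.T+[x,y,0]
    return w
def res(p):
    w=model(p);return np.concatenate([(proj(ct,w)-np.array(lt+ht+[pt])).ravel(),(proj(cs,w)-np.array(ls+hs+[ps])).ravel()])
if __name__=='__main__':
    f=least_squares(res,[.6,0,0,.19,.4],loss='soft_l1');print(f.x);print(res(f.x).reshape(-1,2).round(1).tolist())
    w=model(f.x);print('handle',w[4:6].mean(0),'ends',w[4:6],'tip',w[6])
    print('plunger top',atz(ct,(372.5,234),.14),atz(cs,S(164,103),.14))
    for n,u in [('cup',T(192,408)),('bowl',T(80,301))]: print(n,atz(ct,u,.05))
    print('jar',atz(ct,T(665,205),.1)); print('yellow',atz(ct,T(585,425),.14))
E
python3 fit.py
```

```text
[ 0.62702798 -0.02218213  0.12311556  0.18281017  0.3109622 ]
[[-0.3, -0.1], [-0.2, 0.7], [0.4, 0.3], [-0.6, 1.7], [-1.4, -0.2], [0.9, -1.1], [0.4, -0.6], [1.0, 1.6], [-2.5, -0.3], [-1.0, -1.4], [1.3, 0.6], [1.0, -1.4], [-1.5, -2.7], [-0.2, 0.7]]
handle [ 0.45335258 -0.04367297  0.182     ] ends [[ 0.44401942  0.03175177  0.182     ]
 [ 0.46268574 -0.11909771  0.182     ]] tip [0.48223469 0.11306023 0.257268  ]
plunger top [ 0.47410234 -0.36757664  0.14      ] [ 0.47777972 -0.36581504  0.14      ]
cup [0.33131097 0.1920515  0.05      ]
bowl [0.46960145 0.3558284  0.05      ]
jar [ 0.61912628 -0.43976398  0.1       ]
yellow [ 0.32595652 -0.31454465  0.14      ]
```

```bash
cat > mv.py <<'E'
from h import *
def goal(a,s=1,tilt=0):
    x=np.array([np.cos(a),np.sin(a),0])*s;y=np.array([0,0,-1.]);M=np.c_[x,y,np.cross(x,y)]
    ax=np.array([-np.sin(a),np.cos(a),0])
    return R.from_rotvec(ax*tilt)*R.from_matrix(M)
def inc(P,Rt):
    s=robot.sense();R0=R.from_rotvec(s['ee_rot'])
    d=R0.inv().apply(np.array(P)-s['ee_pos'])*1000;r=(R0.inv()*Rt).as_rotvec()
    print('inc',d.round(1),r.round(3),'|r|',np.linalg.norm(r).round(2));return d,r
E
python3 - <<'E'
from mv import *
s=robot.sense();print(R.from_rotvec(s['ee_rot']).as_matrix().round(3))
for g in (1,-1): inc([.476,-.367,.26],goal(.123,g))
E
```

```text
[[ 0.242 -0.     0.97 ]
 [-0.97   0.     0.242]
 [-0.    -1.     0.   ]]
inc [-103.6   43.9  372.9] [-0.    -1.449 -0.   ] |r| 1.45
inc [-103.6   43.9  372.9] [ 0.     1.693 -0.   ] |r| 1.69
```

drive_tool(increments=[-10,4,37,0,-0.145,0,-20,8,75,0,-0.29,0,-31,12,112,0,-0.435,0,-41,16,149,0,-0.58,0,-52,20,187,0,-0.725,0,-62,24,224,0,-0.87,0,-73,28,261,0,-1.015,0,-83,32,298,0,-1.16,0,-94,36,336,0,-1.305,0,-104,40,373,0,-1.449,0,-104,40,373,0,-1.449,0], grip=0, newtons=30)

```text
time_s: 2.28
ee_pos: [0.4776, -0.3649, 0.2634]
ee_rot: [-1.568, -0.099, 0.099]
contact_force: [-1.8, -0.5, 0.2]
opening: 0.0
```

```bash
python3 - <<'E'
from mv import *
s=robot.sense();print(s['time_s'],s['ee_pos'],s['q'].round(2),s['contact_force'],s['opening'])
for n in ['wrist','top','scene']:
    im=robot.grab_frame(n);c=robot.camera_model(n)
    for b in robot.boxes_of(n,'plunger_top'):
        print(n,np.round(b['rect'],1),round(b['p'],2),atz(c,b['rect'][:2],.135).round(4))
    print('tips',proj(c,[s['ee_pos']+[0,0,-.073]]))
    cv2.imwrite(f'pics/{n}1.png',im)
E
```

```text
2.275 [ 0.47755533 -0.36492616  0.26337017] [-0.85  0.26  1.56  0.    1.32 -0.98] [-1.76488232 -0.53774533  0.17190036] 1.0158106751485057e-05
wrist [250.7 216.2  62.7  58.7] 0.95 [ 0.4743 -0.3695  0.135 ]
wrist [ 28.7 107.3  54.6  63.1] 0.64 [ 0.3318 -0.3171  0.135 ]
tips [[257.3119846  250.59001704]]
top [358.8 230.8  36.5  27.7] 0.57 [ 0.482 -0.333  0.135]
tips [[377.72151462 230.85143998]]
scene [260.1 210.1 135.3 134.4] 0.7 [ 0.6364 -0.0028  0.135 ]
scene [186.9 134.9  12.7   7.7] 0.43 [ 0.4861 -0.3559  0.135 ]
tips [[183.41115355 119.83083862]]
```

View pics/wrist1.png

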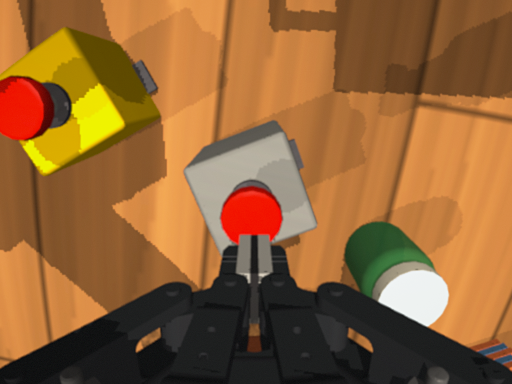

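The grey box's plunger is at wrist pixel (251,216), directly below the fingers. The yellow look-alike is at (20,108), so I'll push the grey one.

drive_tool(increments=[-3,25,-3,0,0,0,-3,48,-3,0,0,0,-3,56,-3,0,0,0,-3,62,-3,0,0,0,-3,65,-3,0,0,0,-3,67,-3,0,0,0,-3,67,-3,0,0,0])

```text
time_s: 3.45
ee_pos: [0.4732, -0.3704, 0.1981]
ee_rot: [-1.57, -0.096, 0.097]
contact_force: [-5.8, 1.2, 5.9]
opening: -0.0003
```

```bash
python3 - <<'E'
from mv import *
s=robot.sense();print(s['time_s'],s['ee_pos'],s['contact_force'])
im=robot.grab_frame('wrist');cv2.imwrite('pics/wrist2.png',im)
E
```

```text
3.45 [ 0.47321305 -0.37035754  0.19814683] [-5.7517664   1.1579539   5.89116858]
```

View pics/wrist2.png

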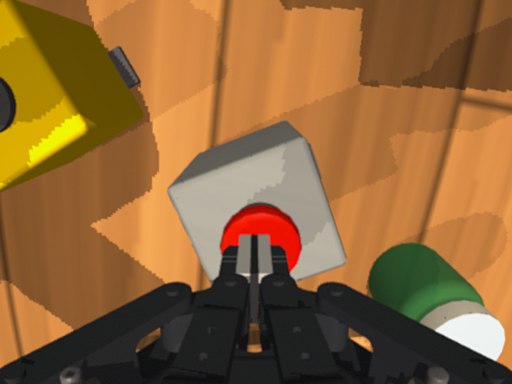

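The plunger is part-way down under the fingers, at (261,240). I'll keep pushing until the force jumps, which will mean it has reached its stop.

drive_tool(increments=[0,2,0,0,0,0,0,3,0,0,0,0,0,3,0,0,0,0])

```text
time_s: 3.88
ee_pos: [0.4734, -0.3705, 0.1955]
ee_rot: [-1.57, -0.097, 0.096]
contact_force: [-4.3, 1.6, 6.4]
opening: -0.0
```

drive_tool(increments=[0,1,0,0,0,0,0,2,0,0,0,0,0,2,0,0,0,0])

```text
time_s: 4.25
ee_pos: [0.4735, -0.3705, 0.1946]
ee_rot: [-1.57, -0.097, 0.097]
contact_force: [-6.8, 4.0, 12.1]
opening: 0.0003
```

drive_tool(increments=[0,1,0,0,0,0,0,2,0,0,0,0,0,2,0,0,0,0])

```text
time_s: 4.62
ee_pos: [0.4736, -0.3706, 0.1945]
ee_rot: [-1.571, -0.097, 0.097]
contact_force: [-11.3, 7.9, 23.1]
opening: 0.0004
```

The force rose to 23 N with z stuck at 0.1945, so the plunger is fully on its stop. Next I'll retreat and move above the handle.

drive_tool(increments=[0,-55,0,0,0,0,0,-110,0,0,0,0,3,-115,50,0,0,0,6,-115,100,0,0,0,9,-115,150,0,0,0,12,-115,200,0,0,0,15,-115,250,0,0,0,18,-115,300,0,0,0,20,-115,326,0,0,0,20,-115,326,0,0,0], grip=55)

```text
time_s: 5.88
ee_pos: [0.4535, -0.0426, 0.3055]
ee_rot: [-1.569, -0.101, 0.097]
contact_force: [-0.5, -0.4, -1.2]
opening: 0.0552
```

```bash
python3 - <<'E'
from mv import *
import fit
s=robot.sense();print(s['time_s'],s['ee_pos'],s['contact_force'],s['opening'])
im=robot.grab_frame('wrist');c=robot.camera_model('wrist')
p=[0.62702798,-0.02218213,0.12311556,0.18281017,0.3109622]
w=fit.model(p);print(proj(c,w).round(1).tolist())
for u in proj(c,w): cv2.circle(im,tuple(int(t) for t in np.clip(u,-999,2000)),3,(255,0,255),1)
cv2.imwrite('pics/wrist3.png',im)
E
```

```text
5.875 [ 0.45348782 -0.04255256  0.30545228] [-0.46171792 -0.44238402 -1.22309534] 0.055195946714358034
[[638.9, 48.3], [587.8, 348.8], [326.5, 375.2], [358.8, -17.1], [254.3, 85.5], [253.7, 316.7], [403.1, -145.6]]
```

View pics/wrist3.png

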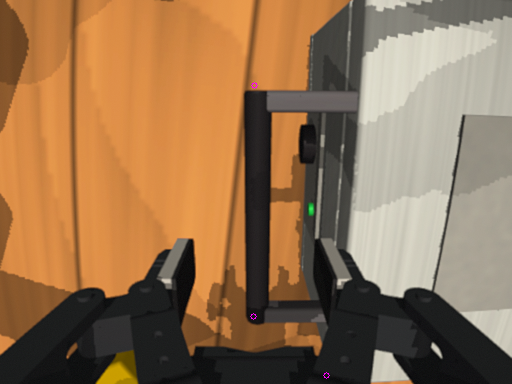

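The wrist view shows the bar handle vertical at column 257, rows 90–322, within about 2 mm of the fit. I'll go down and grip it.

drive_tool(increments=[2,25,-4,0,0,0,2,50,-4,0,0,0,2,64,-4,0,0,0,2,71,-4,0,0,0,2,71,-4,0,0,0])

```text
time_s: 6.55
ee_pos: [0.4559, -0.048, 0.234]
ee_rot: [-1.569, -0.096, 0.096]
contact_force: [-0.7, -0.4, 0.5]
opening: 0.0552
```

drive_tool(increments=[0,0,0,0,0,0,0,0,0,0,0,0,0,0,0,0,0,0,0,0,0,0,0,0], grip=0, newtons=60)

```text
time_s: 7.05
ee_pos: [0.4563, -0.0477, 0.2346]
ee_rot: [-1.569, -0.098, 0.095]
contact_force: [1.9, 0.3, 0.8]
opening: 0.014
```

```bash
cat > lift.py <<'E'
from mv import *
import sys
th=float(sys.argv[1]) if len(sys.argv)>1 else .31
a=.123
s=robot.sense();print(s['time_s'],s['ee_pos'],R.from_rotvec(s['ee_rot']).as_matrix().round(3).tolist(),s['contact_force'],s['opening'])
hx=np.array([.6285,-.0245,0]);h=hx+[.12*np.cos(a),.12*np.sin(a),.16];ax=np.array([-np.sin(a),np.cos(a),0])
R0=R.from_rotvec(s['ee_rot'])
g=s['ee_pos']+R0.apply([0,.054,0]);d=h-g;print('grasp',g,'to hinge',d, 'inplane',np.hypot(*d[:2]))
for k in range(1,7):
    q=R.from_rotvec(ax*th*k/6)
    P=h+q.apply(s['ee_pos']-h);print(k,(R0.inv().apply(P-s['ee_pos'])*1000).round(1),(R0.inv()*(q*R0)).as_rotvec().round(3))
im=robot.grab_frame('wrist');cv2.imwrite('pics/wrist4.png',im)
E
python3 lift.py
```

```text
7.05 [ 0.45630751 -0.04770177  0.23460438] [[0.992, 0.002, -0.123], [0.123, -0.0, 0.992], [0.002, -1.0, -0.001]] [1.88546539 0.33193706 0.78272335] 0.014016554775328179
grasp [ 0.45641202 -0.04772524  0.18060448] to hinge [ 0.29118138  0.03794805 -0.02060448] inplane 0.29364374798254106
1 [  4.3 -15.1  -0. ] [ 0.    -0.     0.052]
2 [  9.3 -29.9  -0. ] [ 0.    -0.     0.103]
3 [ 15.1 -44.4  -0. ] [ 0.    -0.     0.155]
4 [ 21.7 -58.6  -0. ] [ 0.    -0.     0.207]
5 [ 28.9 -72.5  -0.1] [ 0.    -0.     0.258]
6 [ 36.9 -86.   -0.1] [ 0.   -0.    0.31]
```

View pics/wrist4.png

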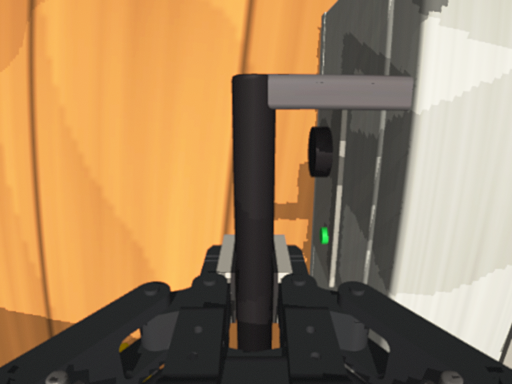

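The bar is between the pads (rows 235–320) and the opening is stuck at 14 mm. Lifting along the hinge arc.

drive_tool(increments=[4.3,-15.1,0,0,0,0.052,9.3,-29.9,0,0,0,0.103,15.1,-44.4,0,0,0,0.155,21.7,-58.6,0,0,0,0.207,28.9,-72.5,0,0,0,0.258,36.9,-86,0,0,0,0.31,36.9,-86,0,0,0,0.31,36.9,-86,0,0,0,0.31])

```text
time_s: 8.1
ee_pos: [0.4919, -0.0433, 0.3183]
ee_rot: [-1.574, 0.148, 0.34]
contact_force: [0.8, -2.2, -7.3]
opening: 0.014
```

```bash
cat > chk.py <<'E'
from mv import *
import sys
t=sys.argv[1]
a=.123;s=robot.sense();hx=np.array([.6285,-.0245,0]);h=hx+[.12*np.cos(a),.12*np.sin(a),.16]
R0=R.from_rotvec(s['ee_rot']);g=s['ee_pos']+R0.apply([0,.054,0]);d=g-h
print(s['time_s'],s['contact_force'],s['opening'],'lid from grasp',np.arctan2(d[2],np.hypot(*d[:2]))-np.arctan2(.0206,.2936),'tilt',np.arcsin(-R0.as_matrix()[2,0]))
for n in ['scene','top','wrist']:
    im=robot.grab_frame(n);cv2.imwrite(f'pics/{n}{t}.png',im)
    if n=='scene': cv2.imwrite(f'pics/{n}{t}c.png',cv2.resize(im[120:290,170:370],None,fx=3.5,fy=3.5,interpolation=2))
    if n=='top': cv2.imwrite(f'pics/{n}{t}c.png',cv2.resize(im[90:270,150:330],None,fx=3.3,fy=3.3,interpolation=2))
E
python3 chk.py 5
```

```text
8.1 [ 0.79378304 -2.21571301 -7.29512917] 0.01397404895776982 lid from grasp 0.3013779086821479 tilt 0.31059392517036155
```

View pics/scene5c.png

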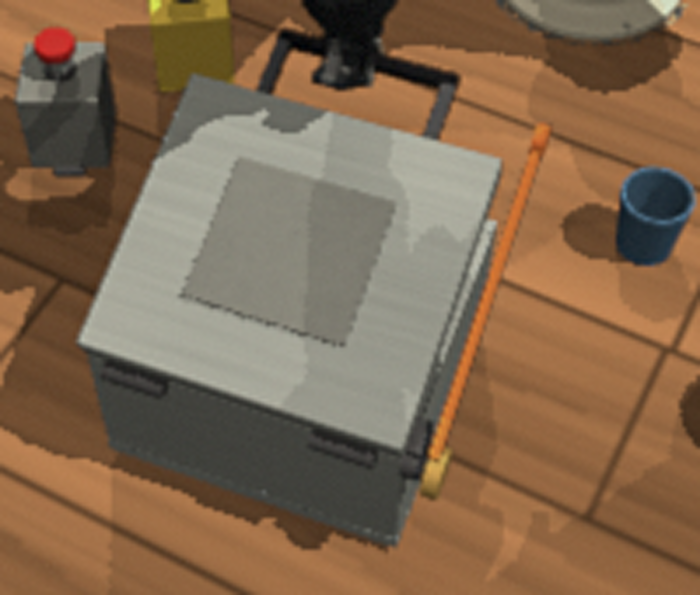

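View pics/top5c.png

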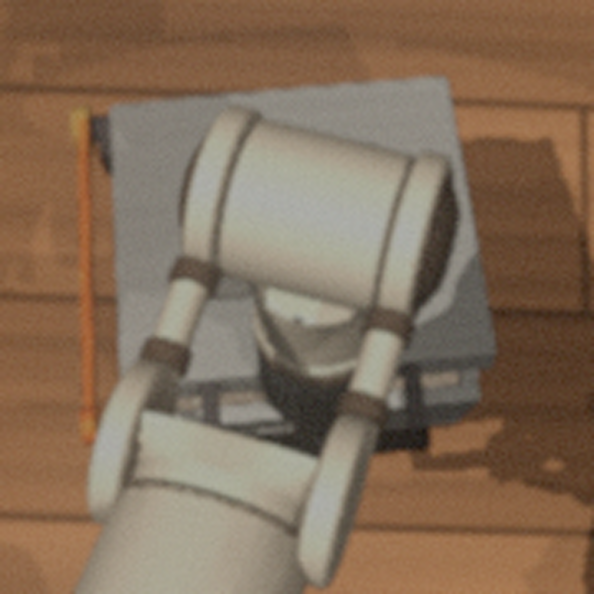

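View pics/wrist5.png

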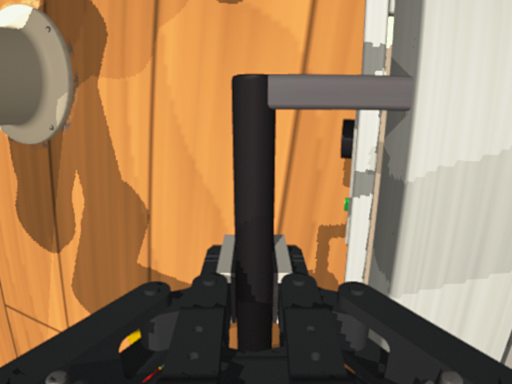

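```bash
cat > pf.py <<'E'
from h import *
from scipy.optimize import least_squares
for t in ['0','5']:
    data=[]
    for n in ['scene','top']:
        im=cv2.imread(f'pics/{n}{t}.png');hsv=cv2.cvtColor(im,cv2.COLOR_BGR2HSV)
        h,s_,v=cv2.split(hsv)
        m=((h>=5)&(h<=16)&(s_>190)&(v>120)).astype(np.uint8)
        box={'scene':(140,270,285,335),'top':(105,235,165,185)}[n]
        mm=np.zeros_like(m);mm[box[0]:box[1],box[2]:box[3]]=m[box[0]:box[1],box[2]:box[3]]
        k,l,st,_=cv2.connectedComponentsWithStats(mm);i=1+st[1:,4].argmax();print(t,n,st[i])
        ys,xs=np.where(l==i);data.append((robot.camera_model(n),np.c_[xs,ys].astype(float)))
    def bar(p,a=.123):
        th,dx,dy=p;r=np.linspace(.02,.278,20)
        L=np.c_[.12-r*np.cos(th)+.017*np.sin(th),np.full(20,.152),.16+r*np.sin(th)+.017*np.cos(th)]
        return L@R.from_euler('z',a).as_matrix().T+[.6285+dx,-.0245+dy,0]
    def res(p):
        w=bar(p);o=[p[1]/.003,p[2]/.003]
        for c,px in data:
            q=proj(c,w)
            d=px.mean(0)
            # line through centroid
            u,S,vt=np.linalg.svd(px-d,full_matrices=False);nrm=vt[1]
            o+=list((q-d)@nrm*0.7)
            # tip end: top-most (scene) / bottom (top)
            e=px[:,1].min() if c is data[0][0] else px[:,1].max()+1
            o.append((q[-1,1]-e)*1.5)
        return np.array(o)
    f=least_squares(res,[.35,0,0]);J=f.jac;print(f.x,2*f.cost,'sd',np.sqrt(np.diag(np.linalg.inv(J.T@J))));print(f.fun.round(1))
    for th in (.25,.31,.37,.43):
        print(th,least_squares(lambda z:res([th,*z]),[0,0]).cost)
E
python3 pf.py
```

```text
0 scene [310 168  12  34  47]Traceback (most recent call last):
  File "pf.py", line 11, in <module>
    k,l,st,_=cv2.connectedComponentsWithStats(mm);i=1+st[1:,4].argmax();print(t,n,st[i])
                                                      ~~~~~~~~~~~~~~~^^
ValueError: attempt to get argmax of an empty sequence
```

```bash
python3 - <<'E'
import cv2,numpy as np
for n,ys in [('scene0',(170,200,230)),('top0',(140,180,210))]:
    im=cv2.imread(f'pics/{n}.png');h=cv2.cvtColor(im,cv2.COLOR_BGR2HSV)
    for y in ys:
        x0,x1=(290,325) if 's'==n[0] else (166,186)
        print(n,y,[(x,*h[y,x].tolist()) for x in range(x0,x1)])
E
```

```text
scene0 170 [(290, 22, 33, 176), (291, 18, 52, 161), (292, 27, 20, 116), (293, 30, 11, 89), (294, 30, 13, 81), (295, 12, 48, 79), (296, 13, 142, 113), (297, 13, 152, 164), (298, 13, 147, 166), (299, 13, 145, 162), (300, 13, 145, 162), (301, 13, 146, 161), (302, 14, 142, 162), (303, 13, 142, 165), (304, 13, 143, 164), (305, 13, 142, 167), (306, 13, 144, 167), (307, 13, 146, 170), (308, 14, 144, 168), (309, 13, 142, 171), (310, 13, 142, 169), (311, 13, 145, 169), (312, 14, 143, 170), (313, 14, 140, 169), (314, 13, 144, 166), (315, 14, 141, 165), (316, 13, 141, 165), (317, 13, 139, 163), (318, 13, 150, 163), (319, 12, 184, 179), (320, 12, 192, 199), (321, 12, 192, 190), (322, 12, 178, 152), (323, 13, 143, 144), (324, 14, 143, 148)]
scene0 200 [(290, 28, 21, 170), (291, 30, 20, 169), (292, 30, 20, 169), (293, 30, 21, 169), (294, 28, 21, 171), (295, 30, 22, 166), (296, 30, 19, 145), (297, 30, 18, 144), (298, 33, 21, 148), (299, 30, 19, 146), (300, 30, 22, 125), (301, 30, 16, 81), (302, 30, 20, 76), (303, 30, 21, 74), (304, 30, 20, 88), (305, 34, 20, 102), (306, 43, 20, 89), (307, 48, 15, 8
[... 1672 characters left out ...]
73, 12, 157, 112), (174, 12, 158, 144), (175, 12, 160, 164), (176, 11, 162, 164), (177, 11, 165, 142), (178, 12, 159, 112), (179, 11, 124, 107), (180, 12, 119, 103), (181, 12, 117, 105), (182, 14, 128, 102), (183, 12, 124, 105), (184, 12, 121, 103), (185, 11, 119, 103)]
top0 210 [(166, 14, 133, 128), (167, 13, 131, 130), (168, 12, 137, 128), (169, 13, 130, 131), (170, 14, 128, 131), (171, 14, 138, 129), (172, 14, 124, 134), (173, 14, 129, 130), (174, 13, 139, 139), (175, 12, 156, 157), (176, 12, 158, 170), (177, 12, 166, 161), (178, 11, 161, 133), (179, 12, 125, 122), (180, 14, 126, 125), (181, 12, 131, 123), (182, 11, 129, 125), (183, 12, 133, 127), (184, 13, 126, 127), (185, 11, 126, 130)]
```

```bash
sed -i "s/(s_>190)&(v>120)/(s_>(165 if n=='scene' else 147))\&(v>100)/" pf.py; python3 pf.py
```

```text
0 scene [292 155  36  96 360]
0 top [173 126   7  99 402]
[ 0.32697123 -0.00121492  0.00240809] 4.21837513380361 sd [0.00990636 0.00130298 0.00056432]
[-0.4  0.8  0.1  0.1  0.2  0.2  0.2  0.2  0.2  0.2  0.2  0.3  0.3  0.3
  0.3  0.3  0.3  0.3  0.3  0.4  0.4  0.4 -0.3 -0.2 -0.2 -0.2 -0.2 -0.2
 -0.2 -0.2 -0.2 -0.2 -0.2 -0.2 -0.3 -0.3 -0.3 -0.3 -0.3 -0.3 -0.4 -0.4
 -0.4 -0.5]
0.25 31.985639945794723
0.31 3.579455157894635
0.37 11.661342957113181
0.43 57.36267414932797
5 scene [292 155  36  96 354]
5 top [173 126   7  99 384]
[ 0.3269215  -0.00122621  0.00249096] 4.274055051528019 sd [0.00990771 0.00130274 0.00056437]
[-0.4  0.8  0.2  0.2  0.2  0.2  0.2  0.2  0.2  0.2  0.3  0.3  0.3  0.3
  0.3  0.3  0.3  0.3  0.3  0.3  0.4  0.4 -0.3 -0.3 -0.3 -0.3 -0.3 -0.2
 -0.2 -0.2 -0.2 -0.2 -0.2 -0.2 -0.3 -0.3 -0.3 -0.3 -0.3 -0.3 -0.3 -0.4
 -0.4 -0.5]
0.25 31.970158149768256
0.31 3.5984909451641847
0.37 11.710165763044083
0.43 57.438572412242834
```

The pointer fit gives about 0.327 rad, the same before and after lifting. The lid is at about 0.30, so I'll raise it by 0.022.

drive_tool(increments=[0.8,-3.2,0,0,0,0.011,1.7,-6.4,0,0,0,0.022,1.7,-6.4,0,0,0,0.022,1.7,-6.4,0,0,0,0.022])

```text
time_s: 8.75
ee_pos: [0.496, -0.0427, 0.3256]
ee_rot: [-1.574, 0.165, 0.357]
contact_force: [2.3, -3.2, -6.9]
opening: 0.0141
```

```bash
python3 chk.py 6; python3 - <<'E'
from h import *
c=robot.camera_model('scene')
def P(r,y,hh,th,a=.123,dx=-.0012,dy=.0025):
    L=np.array([.12-r*np.cos(th)+hh*np.sin(th),y,.16+r*np.sin(th)+hh*np.cos(th)])
    return R.from_euler('z',a).apply(L)+[.6285+dx,-.0245+dy,0]
for th in (.2,.26,.32,.38,.44):
    q=[P(.24,.13,.03,th),P(.24,-.13,.03,th),P(.295,.076,.022,th),P(.295,-.076,.022,th),P(0,.13,.03,th)]
    print(th,((proj(c,q)-[170,120])*3.5).round(0).tolist())
E
```

```text
8.75 [ 2.32496309 -3.20831028 -6.88070395] 0.014091336043351612 lid from grasp 0.3292183621349581 tilt 0.331826118209188
0.2 [[504.0, 164.0], [200.0, 79.0], [460.0, 95.0], [286.0, 47.0], [403.0, 442.0]]
0.26 [[504.0, 158.0], [196.0, 71.0], [460.0, 85.0], [283.0, 37.0], [402.0, 445.0]]
0.32 [[504.0, 152.0], [192.0, 64.0], [459.0, 76.0], [279.0, 27.0], [402.0, 447.0]]
0.38 [[503.0, 146.0], [187.0, 58.0], [458.0, 67.0], [275.0, 19.0], [401.0, 449.0]]
0.44 [[502.0, 142.0], [182.0, 53.0], [456.0, 60.0], [271.0, 11.0], [400.0, 452.0]]
```

View pics/scene6c.png

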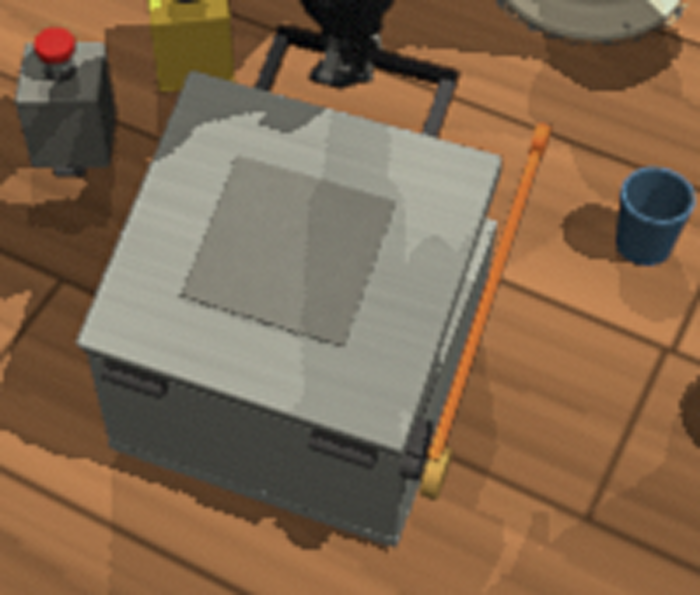

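Lid and pointer agree: about 0.33 from the grasp pose and 0.29–0.315 from the scene image, against 0.327 for the pointer. The cup is where it was, and the handle is still gripped. Handing in.

```bash
python3 - <<'E'
from plant import robot
s=robot.sense();print(s['time_s'],s['joint_velocities'].round(3),s['contact_force'],s['opening'])
print(robot.close_job())
E
```

```text
8.9 [-0.001 -0.001 -0.001 -0.    -0.001 -0.   ] [ 3.41508609 -2.6856426  -8.13148249] 0.014408185405706559
the job is handed in; nothing more can be done
None
```

I pushed the grey box's plunger down to its stop while the lid was shut, then raised the lid to the orange pointer. The job was handed in at 8.9 s with the gripper still holding the handle; no verdict was reported.

- **Plunger:** the force rose to 23 N with the fingertips stuck about 18 mm below the plunger's starting height. I left the yellow look-alike alone.
- **Lid angle:** the grasp pose put the lid at about 0.33 rad. The handle ends in the scene image gave 0.29–0.315, slightly lower. The pointer fit gave about 0.327, so all of these are inside the 0.07 tolerance.
- **Hold:** at hand-in the arm was still, with the lid pulling down on the gripper by about 8 N. The opening read 14 mm on the 16 mm bar, and I did not look into the 2 mm difference.
- **Things to leave alone:** the pointer fit was the same before and after the first lift; I did not refit it after the last small raise. The cup looked untouched in the last picture I viewed. I did not re-measure the bowl or jar, but the arm passed well clear of both.

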